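Shift the hold on a yoke from one ratchet clamp to the other

ROBOT

A 6-joint arm with a two-finger parallel gripper is mounted at the origin on the work surface. World frame = base frame: x ahead of the robot, y to its left, z up, the work surface at z = 0. Lengths are in mm, angles in degrees, forces in N, time in s.
With the tool pointing down it reaches from about 350 to 850 mm from the base axis. Payload 8.1 kg.
Tool frame: the origin (TCP) lies at the very end of the fingers, on their centre line; the grasp point (between the pads) lies r.tcp_to_grasp behind it (r.tcp_to_grasp is the distance from the TCP to the grasp point, in mm); z points along the fingers, y is the line along which they close (so a half turn about z gives the same grasp; the last joint's range is limited). The gripper opens to 85 mm and grips with 20 to 120 N. Pads are 22 mm wide; open, the fingers measure 114 mm over their backs; the gripper's body (76 mm by 85 mm) begins 54 mm behind the grasp point. The pads swing forward as they close: fully open they stand 13 mm farther back than shut.
Start: joints at [-68.549, 7.471, 85.268, -0, 87.261, -4.893], TCP at [266.281, -537.68, 231.292] pointing down, gripper open.
Joint ranges: [-169.43, 169.43], [-51.17, 129.36], [1.28, 143.12], [-76.62, 256.62], [0, 156.53], [-152.29, 152.29]. Speed limits (degrees/s): [136.94, 136.94, 159.86, 180, 180, 180].

INTERFACE

Orientations are given as [roll, pitch, yaw] about the fixed x, y, z axes, in that order (R = Rz(yaw) Ry(pitch) Rx(roll)).
In Python, from bench import sense, viewer, order, r gives the robot as it stands.
- The arm moves only by the tool carry_out, never from a script. Its argument "increments" is one flat list of numbers, 7 for each row, row after row: the shift along the tool's x, y, z as a fraction of full scale, then the turn, a rotation vector about the tool's x, y, z as a fraction of full scale, then the opening, from -1 (shut) to 1 (fully open). A call has exactly 10 rows; each row is the pose to reach, as a shift and turn from the pose commanded when the call began, along the tool's axes at that moment, turning the shorter way round; what a row does not reach only later rows make up. Full scale, the value 1, is 400 mm for a shift and 2 pi rad for a turn. A row lasts 1/8 s, in which the tool goes at most 62.5 mm and 10.7 degrees, less where a joint would pass 70% of its speed; a pose out of reach is approached as far as the arm can. A call with a number of a shift or a turn outside -1 to 1 is refused whole. A call with a gripper value outside its range is refused whole. The fingers move at their own pace and stop on an object; "force" is the grip in N (left out, the last holds). Time passes only in rows, so rows that repeat a pose let the fingers close, or fill a call up. It gives the time, the measured TCP pose, the force, the opening and the grip force at its end, in the units of the state.
- sense(): the state, without advancing time (a new reading comes with each control period).
- viewer.snapshot(name): name is "scene" or "top"; returns the picture (400x640x3 uint8, red, green, blue); there is no depth.
- viewer.get_calibration(name): a dict with "fx", "fy", "cx", "cy" (pixels), "k1" (the pictures are not rectified: a ray, as slopes to the right and down, at radius r is drawn at 1 + k1 r^2 times it, then the intrinsics apply), "R" (3x3) and "t" (3): a world point X has camera coordinates R X + t. Camera axes: x right, y down, z forward; pixel columns grow to the right and rows downward; lengths in mm; the calibration is good to about 2 mm. A picture is of the moment at which its call begins. get_calibration takes no time and is no camera call.
- order.hand_in(): hands the job in; it is judged then, once.
The state is a dict: "time": time; "joint_pos": joint angles; "qd": joint speeds; "joint_efforts": joint torques, N m; "tool_pos": TCP position; "tcp_rot": TCP orientation; "ft_force": force on the tool from outside, world axes, zero at the start; "wrist_torque": the same for the moment, N m; "finger_gap": finger opening in mm; "grip_force": force on a finger pad.
Only numpy, scipy, OpenCV 4.12 (cv2) and the standard library are available. Lean on these libraries where they do the work, as an engineer would, in place of code of your own. Each camera call takes 0.05 s, during which the arm holds its last target. There are 200 camera calls.

TASK

The aluminium yoke on the drilling fixture is held by one of two scissor-like ratchet clamps. Close the open clamp on its arm until its ratchet holds it firmly by itself, but do not squeeze so hard that the yoke is marked; only then press the handle of the other clamp down sideways out of its teeth and let it swing wide open, so the drill can get at that arm. The yoke must stay where it is and must never be left loose, and leave the things standing around it alone.

Things in the scene. Friction and masses are not known exactly. Their poses are not given: they have to be found in the camera images.
- open_swing (a joint): Angle (rad) of the left handle of the clamp that is open at the start: 0 = wide open, where a light spring brings it (1 to 2 N at the thumb pad); grows as the handle is pushed right, to the fixed one; stop at 0.49. Ratchet notches hold it at about 0.14, 0.21, 0.28, 0.35, 0.42 and keep it from springing back; a click takes about 2 N. 
- open_thumb (a point): Top centre of the thumb pad (a 32 mm disc, 14 mm thick, top 52 mm above the table, free all round) at the end of the moving left handle of the clamp that is open at the start; 157 mm from the pivot axis. Axes: the handle's. A total sideways push of 10 to 16 N on it (12 or 13 is best) leaves a firm grip once the handle has dropped back into its notch; over 18 N marks the yoke.
- open_pivot (a point): Top centre of the pivot pin, 64 mm above the table, of the clamp that is open at the start. Axes are the clamp's: x from handles to jaws, y left, z up. Fixed to the clamp: the right (-y) handle, its round pad (32 mm) at x -155, y -25, top at height 60 mm; the tooth bridge, x -123 to -105, y -28 to +44, top at height 66 mm.
- open_handle: The moving left handle of the clamp that is open at the start; origin on the pivot axis at table height, axes turned with it (at swing 0.43 they are the clamp's); thumb pad at x -155, y +25 mm.
- open_jaw: The springy right jaw that the left handle of the open clamp closes, 78 mm long, origin on the pivot axis at table height. Its ball-ended screw (60 mm from the pivot) is set differently each run, so it meets the yoke at a swing of 0.07 to 0.29: feel for it. From there the push grows 0.4 N per mm at the thumb pad. Grip of 8 N: firm; over 40 N: marked.
- shut_swing (a joint): Angle (rad) of the left handle of the clamp that is closed at the start: 0 = wide open, where a light spring brings it (1 to 2 N at the thumb pad); grows as the handle is pushed right, to the fixed one; stop at 0.49. Ratchet notches hold it at about 0.14, 0.21, 0.28, 0.35, 0.42 and keep it from springing back; a click takes about 2 N. Starts at 0.28.
- shut_thumb (a point): Top centre of the thumb pad (a 32 mm disc, 14 mm thick, top 52 mm above the table, free all round) at the end of the moving left handle of the clamp that is closed at the start; 157 mm from the pivot axis. Axes: the handle's. Pressed down 5 mm or more (4 to 6 N; it bottoms at 11 mm) its teeth come free.
- shut_pivot (a point): Top centre of the pivot pin, 64 mm above the table, of the clamp that is closed at the start. Axes are the clamp's: x from handles to jaws, y left, z up. Fixed to the clamp: the right (-y) handle, its round pad (32 mm) at x -155, y -25, top at height 60 mm; the tooth bridge, x -123 to -105, y -28 to +44, top at height 66 mm.
- shut_handle: The moving left handle of the clamp that is closed at the start; origin on the pivot axis at table height; thumb pad at x -155, y +25 mm. It springs back up when let go and then catches again; a fingertip's friction can hold it in place, so while it is pressed down draw it outwards (left) by 45 mm or more, then let go.
- open_clamp: The clamp that is open at the start: scissor-like, plain steel, 250 mm long, lying flat 40 to 66 mm above the table, fixed, jaws away from the robot, handles towards it. Origin on the pivot axis at table height, axes as its pivot's. Left (+y) jaw and right (-y) handle are fixed; right jaw and left handle swing. 
- shut_clamp: The clamp that is closed at the start: scissor-like, plain steel, 250 mm long, lying flat 40 to 66 mm above the table, fixed, jaws away from the robot, handles towards it. Origin on the pivot axis at table height, axes as its pivot's. Left (+y) jaw and right (-y) handle are fixed; right jaw and left handle swing. 
- yoke: The aluminium U-shaped yoke, 0.72 kg, cross bar 220 x 30 x 30 mm with two arms 65 x 20 x 30 mm, 200 mm apart, pointing towards the robot, one between the jaws of each clamp. Loose, resting on two blocks 35 mm above the table. Origin: centre of its underside outline; x points from the arms to the cross bar.
- fixture: The fixed dark steel base plate under yoke and clamps, 200 x 300 x 12 mm; origin midway between the two pivots at table height, x from handles to jaws, y left; the plate reaches from x -50 to +150 mm. The pivots stand at y +100 and -100 mm; which of them is the closed clamp differs.
- dowel: Bystander: a loose upright steel dowel, 22 mm diameter, 55 mm tall, standing on the plate between the clamps. Origin: centre of its foot.
- bushing: Bystander: a loose dark steel bushing blank, 32 mm diameter, 22 mm tall, on the plate between the yoke's arms. Origin: centre of its foot.
- wrench: Bystander: a loose steel wrench, 170 mm long, lying to the right of the plate. Origin: middle of its underside.
- vblock: Bystander: a loose dark steel V-block, 60 x 50 x 40 mm, to the left of the plate. Origin: centre of its underside.
Mind the look-alikes: they are no part of the job. Leave any red or yellow look-alike of the yoke alone.

How it is judged:
By the outcome, as a careful person would: the job done as asked, in the order asked, and still so for the second after the job is handed in, with the robot touching nothing.
It also fails if it takes over 40 s, if anything falls off the work surface, if the arm or the gripper's body presses on something with over 40 N, if the wrist force passes 120 N, or if a joint passes its speed limit or range.

## Working session

There is one attempt and no reset: what is moved stays moved. The work goes in short steps, Python scripts to look and compute and a tool call to move; the robot and the scene stay as the last step left them, time stands still between calls to the robot, and variables do not carry over. Pictures are saved under pics/ and viewed, at most 10 in all, crops included, and the job is handed in when it is done.

Besides the shell and the picture viewer there is one more tool, called after ">>>" as name(argument=value, ...) on one line, values as JSON. carry_out: Moves the arm, as the interface text tells. Its arguments: {"type":"object","properties":{"increments":{"type":"array"},"force":{"type":"number"}},"required":["increments"]}

```bash
mkdir -p pics; ls; python3 - <<'E'
from bench import sense, viewer, order, r
import cv2
for n in("scene","top"):
    cv2.imwrite(f"pics/{n}0.png",viewer.snapshot(n)[:,:,::-1]); print(n,viewer.get_calibration(n))
print(sense()); print(r.tcp_to_grasp)
E
```

```text
pics
scene {'fx': 445.51861554317264, 'fy': 445.51861554317264, 'cx': 311.265616623415, 'cy': 205.1697627468026, 'k1': -0.09706610274485743, 'R': array([[-0.82918299,  0.558957  ,  0.00475905],
       [ 0.40839369,  0.61159965, -0.6776138 ],
       [-0.38166761, -0.55992227, -0.73540253]]), 't': array([ 466.27200574, -168.78988834, 1249.26380056])}
top {'fx': 506.9922567904224, 'fy': 506.9922567904224, 'cx': 324.22391569732065, 'cy': 195.25302080636754, 'k1': -0.09424477872387389, 'R': array([[-0.02513313, -0.99968176,  0.00216881],
       [-0.99427742,  0.02477181, -0.10391717],
       [ 0.10383037, -0.00476816, -0.99458359]]), 't': array([  15.66137515,  554.90977356, 1177.32818483])}
{'time': 0.1, 'joint_pos': array([-6.85487459e+01,  7.51107791e+00,  8.53215888e+01,  2.20399435e-03,
        8.72636463e+01, -4.89208308e+00]), 'qd': array([ 0.10327878, -0.10161437, -0.03628716,  0.03383789,  0.07010615,
        0.07545855]), 'joint_efforts': array([ 2.98145780e-03, -5.70949388e+01, -5.01942337e+01, -4.91044739e-05,
        8.21196969e-03,  1.01693178e-05]), 'tool_pos': array([ 266.10991067, -537.20834851,  230.3601617 ]), 'tcp_rot': array([-1.79904226e+02, -1.04067861e-02,  2.63432214e+01]), 'ft_force': array([-0.53955138, -0.14041711, -0.83201301]), 'wrist_torque': array([ 0.05292944,  0.00362019, -0.03999013]), 'grip_force': 0.0, 'finger_gap': 85.55864000912003}
18.700000000000003
```

View pics/top0.png

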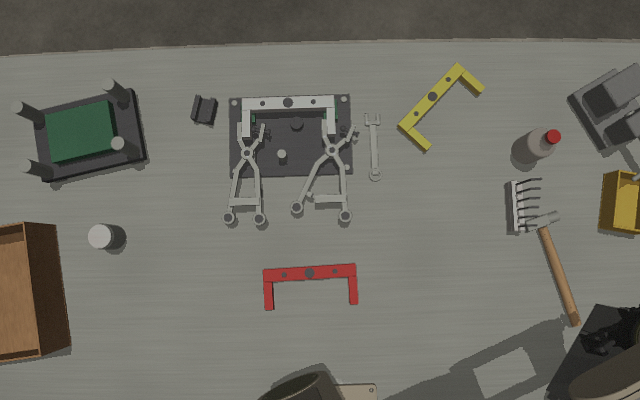

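View pics/scene0.png

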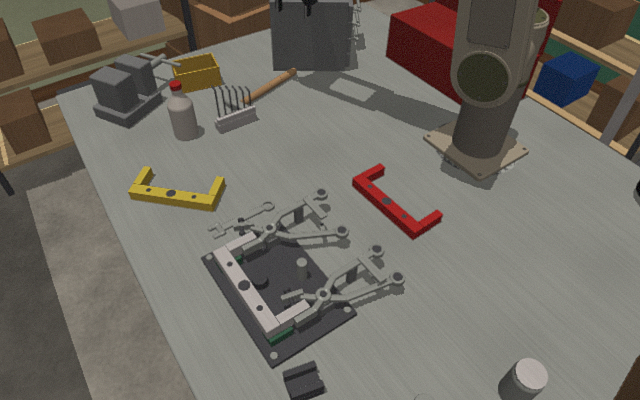

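The top view shows the left clamp (pivot about 247,153; pads 229,217 and 260,218) closed. The right clamp (pivot 332,150; pads 297,207 and 345,215) is wide open. The scene view shows the same clamps, with pivots near (323,294) and (269,229). I'll enlarge both.

```bash
python3 - <<'E'
import cv2
a=cv2.imread("pics/top0.png")[85:230,215:370]; cv2.imwrite("pics/topc.png",cv2.resize(a,None,fx=4,fy=4,interpolation=cv2.INTER_CUBIC))
a=cv2.imread("pics/scene0.png")[180:320,215:415]; cv2.imwrite("pics/scenec.png",cv2.resize(a,None,fx=4,fy=4,interpolation=cv2.INTER_CUBIC))
E
```

```text
(no output)
```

View pics/topc.png

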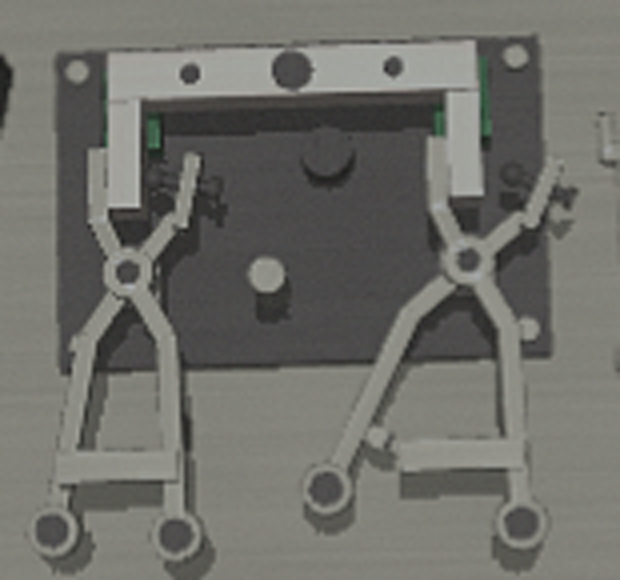

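View pics/scenec.png

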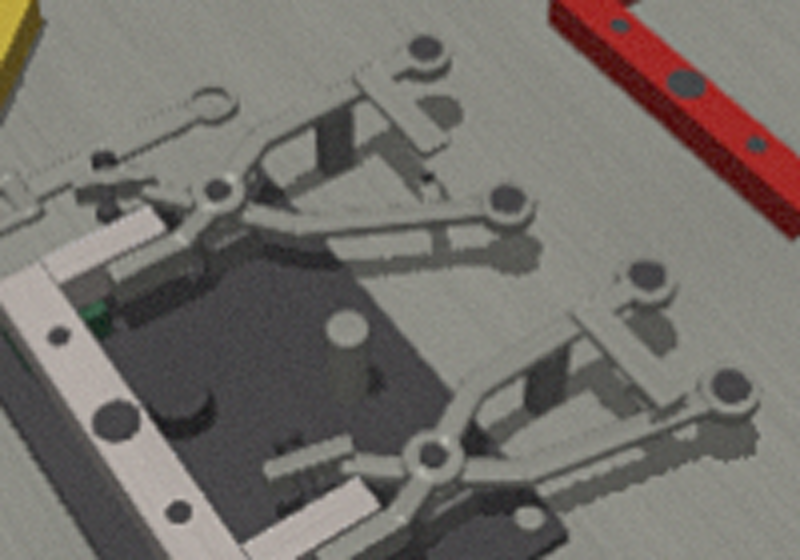

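In the crops I read these pixels (U,V). Top: shut pivot 127,271, thumb 55,532, fixed pad 177,537; open pivot 469,260, thumb 327,489, fixed pad 520,523. Scene: shut pivot 433,457, thumb 731,388, fixed pad 648,276; open pivot 218,191, thumb 508,201, fixed pad 426,48.

```bash
cat > h.py <<'E'
import numpy as np, cv2
from bench import sense, viewer
def ray(n,u,v):
    c=viewer.get_calibration(n); K=np.array([[c["fx"],0,c["cx"]],[0,c["fy"],c["cy"]],[0,0,1]])
    p=cv2.undistortPoints(np.array([[[u,v]]],float),K,np.array([c["k1"],0,0,0,0]))[0,0]
    R=np.array(c["R"]);d=R.T@np.array([p[0],p[1],1]); return -R.T@np.array(c["t"]), d/np.linalg.norm(d)
def tri(a,b):
    A=np.zeros((3,3));B=np.zeros(3); P=[]
    for o,d in(ray("top",*a),ray("scene",*b)):
        M=np.eye(3)-np.outer(d,d);A+=M;B+=M@o
    X=np.linalg.solve(A,B)
    return X,[np.linalg.norm(np.cross(X-o,d)) for o,d in(ray("top",*a),ray("scene",*b))]
def atz(n,u,v,z):
    o,d=ray(n,u,v); return o+d*(z-o[2])/d[2]
E
python3 - <<'E'
from h import *
T=dict(sp=(127,271),st=(55,532),sf=(177,537),op=(469,260),ot=(327,489),of=(520,523))
S=dict(sp=(433,457),st=(731,388),sf=(648,276),op=(218,191),ot=(508,201),of=(426,48))
z=dict(sp=64,st=52,sf=60,op=64,ot=52,of=60)
for k in T:
    a=(np.array(T[k])+.5)/4-.5+[215,85]; b=(np.array(S[k])+.5)/4-.5+[215,180]
    X,e=tri(a,b); print(k,X.round(1),round(e[0],1),atz("top",*a,z[k]).round(1),atz("scene",*b,z[k]).round(1))
E
```

```text
sp [657.8 181.6  59.7] 0.4 [656.7 181.2  64. ] [659.6 183.5  64. ]
st [506.1 227.2  48.2] 0.0 [505.9 226.5  52. ] [508.3 228.7  52. ]
sf [501.2 154.2  57.9] 0.4 [500.8 154.2  60. ] [502.7 155.   60. ]
op [659.3 -19.   59.9] 0.6 [658.  -18.6  64. ] [661.2 -16.4  64. ]
ot [527.5  67.3  49.8] 0.3 [527.1  67.4  52. ] [528.9  68.5  52. ]
of [504.4 -44.3  61.3] 0.6 [504. -44.  60.] [504.1 -45.8  60. ]
```

Measured points agree with the text: the pivots are 199.5 mm apart, the thumb radius is 157 mm, and the swings come out at about 0 and 0.28. The open clamp is the right one (pivot 659.5,-17.5; thumb 528,68) and the fixture yaw is about 0.6°. The plan is to push the open thumb with the side of the shut fingers at tool yaw 74.

>>> carry_out(increments=[0.998,-0.861,0.19,0,0,-0.1324,-1,0.998,-0.861,0.19,0,0,-0.1324,-1,0.998,-0.861,0.19,0,0,-0.1324,-1,0.998,-0.861,0.19,0,0,-0.1324,-1,0.998,-0.861,0.19,0,0,-0.1324,-1,0.998,-0.861,0.19,0,0,-0.1324,-1,0.998,-0.861,0.19,0,0,-0.1324,-1,0.998,-0.861,0.19,0,0,-0.1324,-1,0.998,-0.861,0.19,0,0,-0.1324,-1,0.998,-0.861,0.19,0,0,-0.1324,-1], force=40)

```text
time: 1.35
tool_pos: [471.0, -49.7, 154.4]
tcp_rot: [-179.9, -0.0, 74.2]
ft_force: [0.2, -0.7, 0.0]
finger_gap: 0.1
grip_force: 0.0
```

>>> carry_out(increments=[0.436,0.0526,0.0635,0,0,0,-1,0.436,0.0526,0.0635,0,0,0,-1,0.436,0.0526,0.0635,0,0,0,-1,0.436,0.0526,0.0635,0,0,0,-1,0.436,0.0526,0.0635,0,0,0,-1,0.436,0.0526,0.2,0,0,0,-1,0.436,0.0526,0.3034,0,0,0,-1,0.436,0.0526,0.3034,0,0,0,-1,0.436,0.0526,0.3034,0,0,0,-1,0.436,0.0526,0.3034,0,0,0,-1])

```text
time: 2.6
tool_pos: [541.6, 109.7, 36.8]
tcp_rot: [179.8, -0.1, 74.0]
ft_force: [0.1, -0.2, -0.9]
finger_gap: 0.1
grip_force: 0.0
```

```bash
python3 - <<'E'
from h import *
ims=[viewer.snapshot(n) for n in("top","scene")]
s=sense();print(s["time"],s["tool_pos"],s["tcp_rot"],s["ft_force"])
a=ims[0][120:235,215:370];b=ims[1][170:320,215:415]
a=cv2.resize(a,None,fx=4,fy=4,interpolation=cv2.INTER_CUBIC);b=cv2.resize(b,None,fx=4,fy=4,interpolation=cv2.INTER_CUBIC)
cv2.imwrite("pics/t1.png",a[:,:,::-1]);cv2.imwrite("pics/s1.png",b[:,:,::-1])
E
```

```text
2.7 [541.09645602 109.9530182   36.13674373] [ 1.79808105e+02 -7.61522004e-02  7.39967855e+01] [ 0.48438416 -0.58603278  0.34041954]
```

View pics/s1.png

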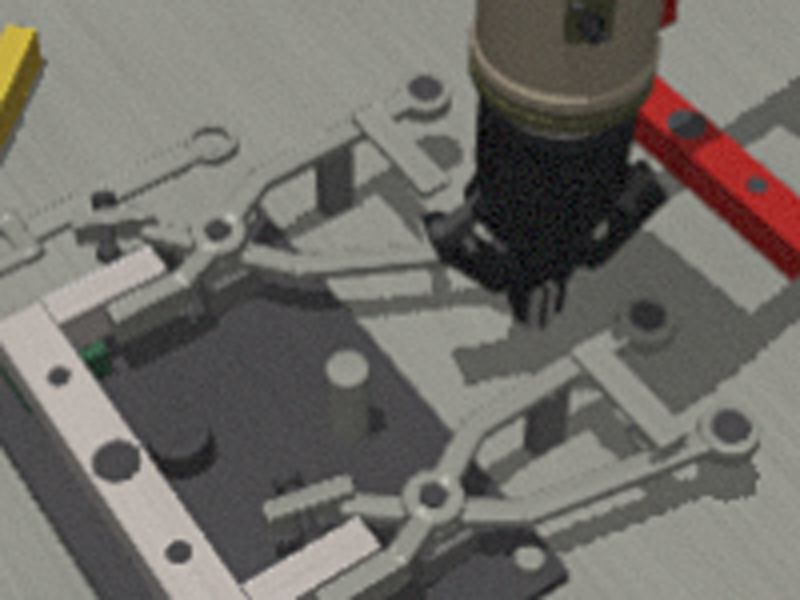

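The view shows the shut fingertips (crop 540,320) standing free between the two clamps at pad height. Nothing has been moved. Next I'll compute the push along the arc.

```bash
python3 - <<'E'
import numpy as np
n=np.array([.2756,.9613]);ty=np.array([.9613,-.2756]);P=np.array([659.5,-17.5]);c0=np.array([539.5,110])
for s in np.arange(0,.47,.03):
    t=np.radians(146.8)+s
    d=P+157*np.array([np.cos(t),np.sin(t)])+27*n-c0
    print(round(s,2),round(d@n/400,4),round(d@ty/400,4),(d@n).round(1),(d@ty).round(1))
E
```

```text
0.0 -0.0401 0.0013 -16.1 0.5
0.03 -0.0514 -0.002 -20.6 -0.8
0.06 -0.0628 -0.005 -25.1 -2.0
0.09 -0.0743 -0.0076 -29.7 -3.1
0.12 -0.0859 -0.0099 -34.3 -4.0
0.15 -0.0975 -0.0119 -39.0 -4.7
0.18 -0.1091 -0.0134 -43.7 -5.4
0.21 -0.1209 -0.0147 -48.3 -5.9
0.24 -0.1326 -0.0156 -53.0 -6.2
0.27 -0.1444 -0.0161 -57.7 -6.4
0.3 -0.1561 -0.0163 -62.5 -6.5
0.33 -0.1679 -0.0161 -67.2 -6.4
0.36 -0.1797 -0.0156 -71.9 -6.2
0.39 -0.1914 -0.0147 -76.6 -5.9
0.42 -0.2031 -0.0135 -81.2 -5.4
0.45 -0.2148 -0.0119 -85.9 -4.8
```

>>> carry_out(increments=[-0.02,0,0.005,0,0,0,-1,-0.035,0,0.005,0,0,0,-1,-0.045,0,0.005,0,0,0,-1,-0.055,-0.002,0.005,0,0,0,-1,-0.065,-0.005,0.005,0,0,0,-1,-0.075,-0.008,0.005,0,0,0,-1,-0.083,-0.0095,0.005,0,0,0,-1,-0.09,-0.011,0.005,0,0,0,-1,-0.0975,-0.012,0.005,0,0,0,-1,-0.0975,-0.012,0.005,0,0,0,-1])

```text
time: 3.95
tool_pos: [524.2, 73.6, 32.0]
tcp_rot: [180.0, -0.0, 74.0]
ft_force: [-0.7, 1.8, -1.7]
finger_gap: -0.1
grip_force: 1.1
```

```bash
cat > m.py <<'E'
from h import *
im=viewer.snapshot("top"); F=[]
s=sense();print(s["time"],s["tool_pos"].round(1),s["ft_force"].round(2), "push",round(-float(s["ft_force"][:2]@np.array([-.2756,-.9613])),2))
E
python3 m.py
```

```text
4.0 [524.2  73.7  32. ] [ 0.46  1.19 -1.38] push 1.27
```

>>> carry_out(increments=[-0.006,-0.001,0,0,0,0,-1,-0.012,-0.0015,0,0,0,0,-1,-0.018,-0.002,0,0,0,0,-1,-0.022,-0.0025,0,0,0,0,-1,-0.026,-0.003,0,0,0,0,-1,-0.03,-0.0035,0,0,0,0,-1,-0.033,-0.0035,0,0,0,0,-1,-0.035,-0.0037,0,0,0,0,-1,-0.035,-0.0037,0,0,0,0,-1,-0.035,-0.0037,0,0,0,0,-1])

```text
time: 5.25
tool_pos: [518.9, 60.8, 32.0]
tcp_rot: [180.0, -0.0, 74.0]
ft_force: [0.7, 4.3, -0.3]
finger_gap: 0.1
grip_force: 1.9
```

```bash
python3 m.py
```

```text
5.3 [518.9  60.8  32. ] [ 0.96  3.03 -1.02] push 3.17
```

>>> carry_out(increments=[-0.004,0,0,0,0,0,-1,-0.008,0,0,0,0,0,-1,-0.012,0,0,0,0,0,-1,-0.016,0,0,0,0,0,-1,-0.02,-0.0005,0,0,0,0,-1,-0.023,-0.0005,0,0,0,0,-1,-0.026,-0.0006,0,0,0,0,-1,-0.0294,-0.0006,0,0,0,0,-1,-0.0294,-0.0006,0,0,0,0,-1,-0.0294,-0.0006,0,0,0,0,-1])

```text
time: 6.55
tool_pos: [515.0, 50.2, 31.8]
tcp_rot: [-179.9, -0.1, 74.0]
ft_force: [-1.8, 8.2, 0.1]
finger_gap: -0.0
grip_force: 4.0
```

```bash
python3 m.py;python3 m.py;python3 m.py
```

```text
6.6 [515.   50.2  31.8] [-1.65  8.67 -0.08] push 7.88
6.65 [514.9  50.2  31.8] [-0.45  8.15  0.58] push 7.71
6.7 [514.9  50.2  31.8] [-1.37  7.87  0.26] push 7.19
```

>>> carry_out(increments=[-0.002,0,0,0,0,0,-1,-0.004,0,0,0,0,0,-1,-0.006,0,0,0,0,0,-1,-0.008,0,0,0,0,0,-1,-0.01,0.0002,0,0,0,0,-1,-0.012,0.0003,0,0,0,0,-1,-0.014,0.0004,0,0,0,0,-1,-0.015,0.0004,0,0,0,0,-1,-0.015,0.0004,0,0,0,0,-1,-0.015,0.0004,0,0,0,0,-1])

```text
time: 7.95
tool_pos: [513.3, 43.9, 31.8]
tcp_rot: [-179.9, -0.0, 74.0]
ft_force: [-1.6, 5.8, 2.0]
finger_gap: -0.1
grip_force: 2.7
```

```bash
python3 m.py;python3 m.py;python3 m.py
```

```text
8.0 [513.4  43.9  31.8] [-1.52  6.13  1.02] push 5.47
8.05 [513.4  43.9  31.8] [-1.85  6.32  0.97] push 5.56
8.1 [513.4  44.   31.8] [-2.57  6.73  1.23] push 5.76
```

>>> carry_out(increments=[-0.002,0,0,0,0,0,-1,-0.004,0,0,0,0,0,-1,-0.006,0.0002,0,0,0,0,-1,-0.008,0.0003,0,0,0,0,-1,-0.009,0.0004,0,0,0,0,-1,-0.01,0.0005,0,0,0,0,-1,-0.011,0.0005,0,0,0,0,-1,-0.012,0.0006,0,0,0,0,-1,-0.012,0.0006,0,0,0,0,-1,-0.012,0.0006,0,0,0,0,-1])

```text
time: 9.35
tool_pos: [512.2, 40.4, 31.7]
tcp_rot: [-179.9, -0.1, 74.0]
ft_force: [-1.4, 11.4, 0.5]
finger_gap: 0.3
grip_force: 5.7
```

```bash
python3 m.py;python3 m.py;python3 m.py
```

```text
9.4 [512.2  40.4  31.7] [-1.87 11.74 -0.12] push 10.77
9.45 [512.2  40.4  31.7] [-0.52 11.99  0.72] push 11.38
9.5 [512.2  40.4  31.7] [-1.09 12.12  0.58] push 11.36
```

>>> carry_out(increments=[-0.001,0,0,0,0,0,-1,-0.002,0,0,0,0,0,-1,-0.003,0,0,0,0,0,-1,-0.004,0.0002,0,0,0,0,-1,-0.004,0.0002,0,0,0,0,-1,-0.004,0.0002,0,0,0,0,-1,-0.004,0.0002,0,0,0,0,-1,-0.004,0.0002,0,0,0,0,-1,-0.004,0.0002,0,0,0,0,-1,-0.004,0.0002,0,0,0,0,-1])

```text
time: 10.75
tool_pos: [511.7, 39.0, 31.6]
tcp_rot: [-179.9, -0.1, 74.0]
ft_force: [-1.6, 12.1, 0.6]
finger_gap: 0.1
grip_force: 5.9
```

```bash
python3 m.py;python3 m.py;python3 m.py
```

```text
10.8 [511.7  39.   31.6] [-0.89 12.12  0.48] push 11.41
10.85 [511.7  39.   31.6] [-1.56 12.19 -0.02] push 11.29
10.9 [511.7  39.   31.6] [-1.39 13.02  0.93] push 12.13
```

>>> carry_out(increments=[0.01,0,0,0,0,0,-1,0.02,0,0,0,0,0,-1,0.03,0,0,0,0,0,-1,0.05,0,0,0,0,0,-1,0.075,0,0,0,0,0,-1,0.075,0,-0.1,0,0,0,-1,0.075,0,-0.19,0,0,0,-1,0.25,-0.05,-0.19,0,0,0,-1,0.4,-0.1,-0.19,0,0,0,-1,0.4,-0.1,-0.19,0,0,0,-1])

```text
time: 12.15
tool_pos: [517.6, 206.2, 108.2]
tcp_rot: [180.0, -0.1, 74.2]
ft_force: [0.8, -1.1, -1.1]
finger_gap: 0.1
grip_force: 0.0
```

```bash
python3 - <<'E'
from h import *
im=viewer.snapshot("top");b=viewer.snapshot("scene")
s=sense();print(s["time"],s["tool_pos"],s["tcp_rot"],s["ft_force"])
a=cv2.resize(im[85:230,215:370],None,fx=4,fy=4,interpolation=cv2.INTER_CUBIC);cv2.imwrite("pics/t2.png",a[:,:,::-1])
b=cv2.resize(b[180:320,215:415],None,fx=4,fy=4,interpolation=cv2.INTER_CUBIC);cv2.imwrite("pics/s2.png",b[:,:,::-1])
E
```

```text
12.25 [517.71007909 203.7545768  107.79522505] [-1.79996185e+02  1.65838975e-02  7.41664399e+01] [ 0.11138891 -0.81138045 -0.09051493]
```

View pics/t2.png

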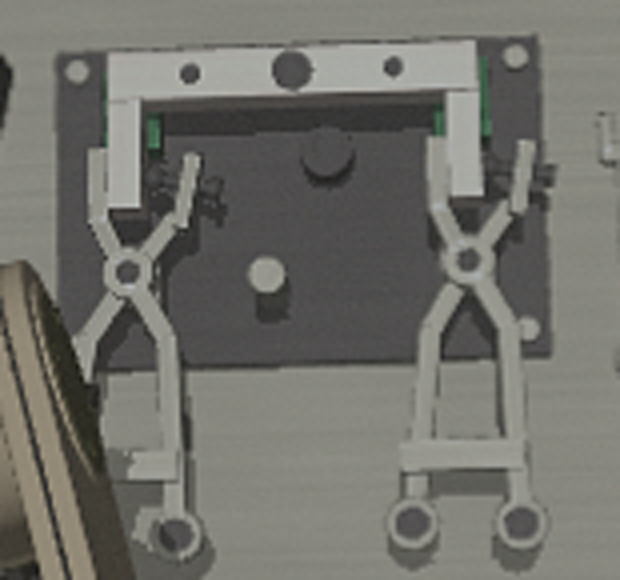

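View pics/s2.png

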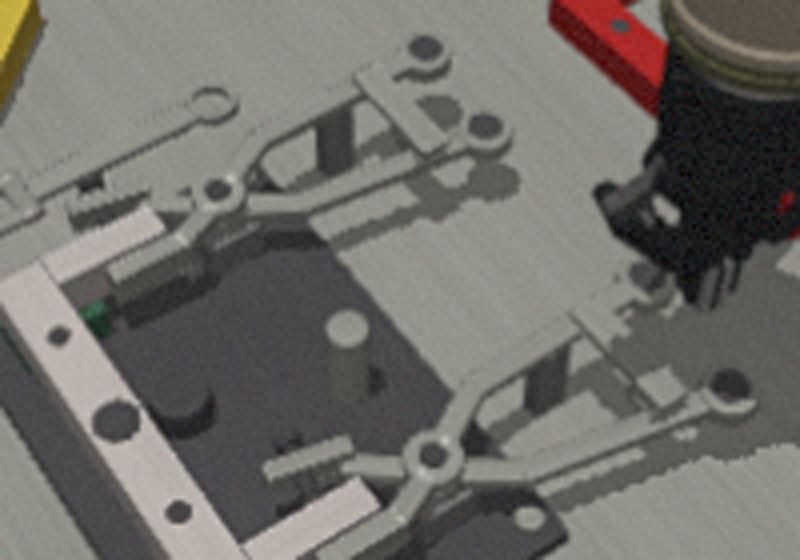

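Both views show the right clamp's thumb (top crop 413,523) held by its ratchet at about 0.35, with the jaw on the arm. The yoke and the bystanders are unmoved. Next is the other clamp: hover over its thumb and descend close.

>>> carry_out(increments=[0.0475,-0.049,0,0,0,0,-1,0.0475,-0.049,0,0,0,0,-1,0.0475,-0.049,0.03,0,0,0,-1,0.0475,-0.049,0.07,0,0,0,-1,0.0475,-0.049,0.1,0,0,0,-1,0.0475,-0.049,0.115,0,0,0,-1,0.0475,-0.049,0.12,0,0,0,-1,0.0475,-0.049,0.12,0,0,0,-1,0.0475,-0.049,0.12,0,0,0,-1,0.0475,-0.049,0.12,0,0,0,-1])

```text
time: 13.5
tool_pos: [504.8, 226.1, 60.4]
tcp_rot: [180.0, -0.0, 74.0]
ft_force: [0.8, -0.3, 0.3]
finger_gap: -0.0
grip_force: 0.0
```

```bash
python3 m.py; python3 - <<'E'
from h import *
b=viewer.snapshot("scene")
b=cv2.resize(b[200:300,340:440],None,fx=6,fy=6,interpolation=cv2.INTER_CUBIC);cv2.imwrite("pics/s3.png",b[:,:,::-1])
E
```

```text
13.55 [504.7 226.1  60.3] [-0.61 -0.25 -0.32] push -0.41
```

View pics/s3.png

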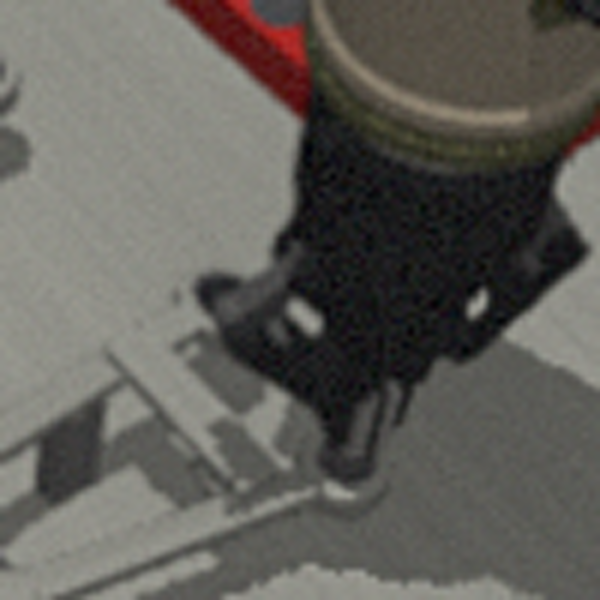

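The shut fingertips stand right over the pad (crop 350,480), clear of the bridge. Now I'll press down.

>>> carry_out(increments=[0,0,0.01,0,0,0,-1,0,0,0.018,0,0,0,-1,0,0,0.023,0,0,0,-1,0,0,0.028,0,0,0,-1,0,0,0.033,0,0,0,-1,0,0,0.038,0,0,0,-1,0,0,0.041,0,0,0,-1,0,0,0.041,0,0,0,-1,0,0,0.041,0,0,0,-1,0,0,0.041,0,0,0,-1])

```text
time: 14.85
tool_pos: [504.1, 226.5, 43.9]
tcp_rot: [-180.0, -0.0, 74.0]
ft_force: [-3.9, 3.9, 6.0]
finger_gap: -0.3
grip_force: 3.3
```

```bash
python3 m.py; python3 m.py
```

```text
14.9 [504.2 226.5  43.9] [-4.56  2.26  6.93] push 0.91
14.95 [504.2 226.5  43.9] [-4.56  3.63  5.87] push 2.23
```

>>> carry_out(increments=[0.012,0.0005,0.002,0,0,0,-1,0.026,0.0013,0.002,0,0,0,-1,0.04,0.003,0.002,0,0,0,-1,0.0534,0.0047,0.002,0,0,0,-1,0.067,0.0075,0.002,0,0,0,-1,0.08,0.0105,0.002,0,0,0,-1,0.0935,0.0133,0.002,0,0,0,-1,0.11,0.0185,0.002,0,0,0,-1,0.126,0.0237,0.002,0,0,0,-1,0.139,0.0285,0.002,0,0,0,-1])

```text
time: 16.2
tool_pos: [530.7, 275.7, 42.9]
tcp_rot: [-180.0, 0.1, 74.0]
ft_force: [-3.2, -3.3, 5.4]
finger_gap: -0.1
grip_force: 3.2
```

```bash
python3 m.py; python3 m.py
```

```text
16.25 [531.1 276.1  43. ] [-3.4  -3.43  7.2 ] push -4.24
16.3 [530.9 275.9  43. ] [-2.29 -2.64  5.92] push -3.16
```

>>> carry_out(increments=[0,0,-0.01,0,0,0,-1,0,0,-0.025,0,0,0,-1,0,0,-0.06,0,0,0,-1,0,0,-0.15,0,0,0,-1,0,0,-0.25,0,0,0,-1,0.1,-0.25,-0.25,0,0,0,-1,0.3,-0.25,-0.25,0,0,0,-1,0.3,-0.25,-0.25,0,0,0,-1,0.3,-0.25,-0.25,0,0,0,-1,0.3,-0.25,-0.25,0,0,0,-1])

```text
time: 17.55
tool_pos: [467.5, 418.9, 142.9]
tcp_rot: [180.0, 0.0, 74.0]
ft_force: [0.3, -1.1, -0.2]
finger_gap: 0.3
grip_force: 0.0
```

```bash
python3 m.py; python3 - <<'E'
from h import *
a,b=viewer.snapshot("top"),viewer.snapshot("scene")
a=cv2.resize(a[85:230,180:370],None,fx=2.1,fy=2.1,interpolation=cv2.INTER_CUBIC);b=cv2.resize(b[180:320,215:415],None,fx=2,fy=2,interpolation=cv2.INTER_CUBIC)
h=max(a.shape[0],b.shape[0]);pad=lambda i:np.pad(i,((0,h-i.shape[0]),(0,0),(0,0)))
cv2.imwrite("pics/f.png",np.hstack([pad(a),pad(b)])[:,:800,::-1])
E
```

```text
17.6 [467.7 418.3 142.8] [-0.05  0.04  0.19] push 0.03
```

View pics/f.png

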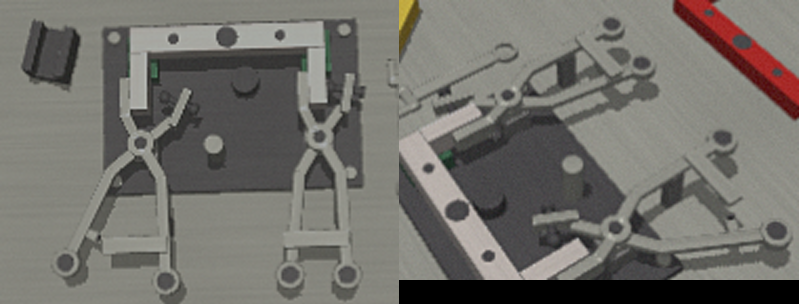

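The picture shows the left clamp wide open (thumb at 66,263). The right clamp is still ratcheted on its arm (thumb at 290,274), and the yoke, dowel, bushing and V-block are where they were. The robot is clear, so I'll hand in.

```bash
python3 -c "
from bench import order; print(order.hand_in())"
```

```text
the job is handed in; nothing more can be done
None
```

The job is handed in: the open clamp is ratcheted onto its arm (peak push about 12.5 N), the other clamp has swung wide open, and the pictures show the yoke and the bystanders beside it unmoved.

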